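Tip the drained test plates down onto their pads

ROBOT

A 6-joint arm with a two-finger parallel gripper is mounted at the origin on a cart in front of the work surface, level with it; the furniture and walls round the work are solid. World frame = base frame: x ahead of the robot, y to its left, z up, the work surface at z = 0. Lengths are in m, angles in rad, forces in N, time in s.
With the tool pointing down it reaches from about 0.35 to 0.975 m from the base axis. Payload 4.9 kg.
Tool frame: the origin (TCP) lies midway between the tips of the shut fingers; the grasp point (between the pads) lies 19 mm behind it; z points along the fingers, y is the direction in which the jaws open and shut (so a half turn about z gives the same grasp; the last joint's range is limited). The gripper opens to 85 mm and grips with 20 to 120 N. Pads are 22 mm wide; open, the fingers measure 114 mm over their backs; the gripper's body (76 mm by 85 mm) begins 54 mm behind the grasp point. The pads swing forward as they close: fully open they stand 13 mm farther back than shut.
Start: joints at [1.016, 0.053, 1.613, -0, 1.476, -0.119], TCP at [0.264, 0.567, 0.231] pointing down, gripper open.
Joint ranges: [-3.01, 3.01], [-1.01, 2.22], [0.06, 2.58], [-1.02, 4.17], [0.09, 2.62], [-3.14, 3.14]. Speed limits (rad/s): [2.57, 2.57, 3.14, 3.14, 3.14, 3.14].

INTERFACE

Orientations are given as a unit quaternion [w, x, y, z].
In Python, from plant import manip gives the robot as it stands. The module is installed in compiled form; this text tells all that it offers.
- The arm moves only by the tool move_arm, never from a script. Its argument "rows" is a list of rows, each an object of numbers: "tx", "ty", "tz": the shift along the tool's x, y, z in m; "ax", "ay", "az": the turn, a rotation vector about the tool's x, y, z in degrees; "jaw": the closure in counts, from 0 (fully open) to 255 (shut). In form: [{"tx": .., "ty": .., "tz": .., "ax": .., "ay": .., "az": .., "jaw": ..}, ...]. A call has 1 to 12 rows; each row shifts and turns the pose as measured when the row begins, along the tool's axes as they then stand; what a row does not reach is not made up. A row lasts 1/10 s, in which the tool goes at most 50 mm and 8.59 degrees, less where a joint would pass 70% of its speed; a pose out of reach is approached as far as the arm can. A call with a gripper value outside its range is refused whole. The fingers move at their own pace and stop on an object; the grip force is fixed at half the most. Time passes only in rows, so rows that do not move let the fingers close. It gives the time, the measured TCP pose, the force and the opening at its end, in the units of the state.
- manip.state(): the state, without advancing time (a new reading comes with each control period).
- manip.grab_frame(name): name is "scene" or "side" or "wrist"; returns a dict with "color" (384x512x3 uint8, red, green, blue), "intrinsics" (3x3 intrinsics, pixels), "R" (3x3) and "t" (3): a world point X has camera coordinates R X + t. Camera axes: x right, y down, z forward; pixel columns grow to the right and rows downward; lengths in m; the calibration is good to about 2 mm. The wrist camera is an equidistant fisheye: a pixel r from the principal point sees the ray r / f radians off the axis. A picture is of the moment at which its call begins. There is no depth.
- manip.job_done(): hands the job in, once; it reports no verdict.
The state is a dict: "time": time; "joint_pos": joint angles; "joint_vel": joint speeds; "joint_efforts": joint torques, N m; "tool_pos": TCP position; "tool_rot": TCP orientation; "contact_force": force on the tool from outside, world axes, zero at the start; "ft_torque": the same for the moment, N m; "gripper_width": opening from 0.0 (shut) to 1.0 (fully open).
Only numpy, scipy, OpenCV 4.12 (cv2) and the standard library are available. Lean on these libraries where they do the work, as an engineer would, in place of code of your own. Each camera call takes 0.05 s, during which the arm holds its last target.

TASK

The two ground steel test plates have been stood on end to drain, each on a black rubber pad just inside one end of a white outline. With the fingertips push each plate over, in either order (a push near its top is enough), so that it topples where it stands and comes to rest flat inside the outline on its own pad. Do not pinch, lift or slide the plates along, and leave the standing bolt, the sample tin and the lidded pot near them undisturbed.

Things in the scene. Friction and masses are not known exactly. Their poses are not given: they have to be found in the camera images.
- long_plate: Ground steel plate with two holes, 50 x 80 x 6 mm, about 0.18 kg, standing on a 50 x 6 mm end, 80 mm tall, on the longer pad. Origin: centre of its rear face, 40 mm above the pad. Own y axis up, x level along its width, z level, square to the faces, the way it must fall; fallen, z points down and the origin is the centre of the upper face, 6 mm above the pad. Falls by itself once its top is pushed about 7 mm over.
- square_plate: Plain ground steel plate without holes, 50 x 50 x 10 mm, about 0.19 kg, standing on a 50 x 10 mm edge, 50 mm tall, on the shorter pad. Origin: centre of its rear face, 25 mm above the pad. Own y axis up, x level along its width, z level, square to the faces, the way it must fall; fallen, z points down and the origin is the centre of the upper face, 10 mm above the pad. Falls by itself once its top is pushed about 11 mm over.
- long_plate_foot (a point): Centre of the 50 x 6 mm end on which the long plate stands (moves with the plate).
- square_plate_foot (a point): Centre of the 50 x 10 mm edge on which the square plate stands (moves with the plate).
- long_pad_outline (a point): Centre of the white outline printed on the longer rubber pad, on its top surface, 4 mm above the worktop. Outline 122 mm along x by 84 mm along y (outer edges, line 3 mm wide); z up. The fixed black pad is 156 x 112 x 4 mm, centred here. The plate stands just inside the outline's -x end and must fall towards +x.
- square_pad_outline (a point): Centre of the white outline printed on the shorter rubber pad, on its top surface, 4 mm above the worktop. Outline 92 mm along x by 84 mm along y (outer edges, line 3 mm wide); z up. The fixed black pad is 124 x 112 x 4 mm, centred here. The plate stands just inside the outline's -x end and must fall towards +x.
- tall_bolt: Loose steel hexagon bolt standing on its head, 22 mm across, 58 mm tall, between the robot and the pads; origin at the centre of its underside. Leave alone.
- tin: Loose round aluminium sample tin, 58 mm across, 37 mm tall, beyond the pads; origin at the centre of its underside. Leave alone.
- small_pot: Loose round pot, white with a green screw lid, 63 mm across, 59 mm tall, to the left of the pads; origin at the centre of its underside. Leave alone.
There are look-alikes about, which are no part of the job. Leave any green or red look-alike of the part that bears square_pad_outline alone. What is shaped like the square_plate but red is not meant.

How it is judged:
By the outcome, as a careful person would: the job done as asked, in the order asked, and still so for the second after the job is handed in, with the robot touching nothing.
It also fails if it takes over 51 s, if anything falls off the work surface, if the arm or the gripper's body presses on something with over 40 N, if the wrist force passes 120 N, or if a joint passes its speed limit or range.

## Working session

There is one attempt and no reset: what is moved stays moved. The work goes in short steps, Python scripts to look and compute and a tool call to move; the robot and the scene stay as the last step left them, time stands still between calls to the robot, and variables do not carry over. Pictures are saved under pics/ and viewed, and the job is handed in when it is done.

Besides the shell and the picture viewer there is one more tool, called after "Emit:" by a JSON object that holds its "op" and its "data". move_arm: Moves the arm, as the interface text tells. Its arguments: {"type":"object","properties":{"rows":{"type":"array"}},"required":["rows"]}

```bash
mkdir -p pics; python3 - <<'E'
from plant import manip
import cv2, pickle
s=manip.state(); print(s)
d={}
for n in ["scene","side","wrist"]:
    f=manip.grab_frame(n); d[n]=f
    cv2.imwrite(f"pics/{n}0.png",f["color"][:,:,::-1])
    print(n,f["intrinsics"].tolist(),f["R"].round(4).tolist(),f["t"].round(4).tolist())
pickle.dump(d,open("f0.pkl","wb"))
E
```

```text
{'time': 0.0, 'joint_pos': array([ 1.01602381e+00,  5.33357058e-02,  1.61430535e+00, -1.43641895e-05,
        1.47598977e+00, -1.18999063e-01]), 'joint_vel': array([ 2.06461562e-04,  2.78599504e-04, -1.48318186e-03, -4.44914946e-04,
        1.84717316e-05,  1.42775582e-03]), 'joint_efforts': array([ 5.06423839e-04, -3.93667638e+01, -3.70183110e+01, -1.06988006e-05,
        6.79108649e-03,  5.22571554e-06]), 'tool_pos': array([0.26349077, 0.56605322, 0.23006935]), 'tool_rot': array([-3.30111003e-04,  2.16166018e-01,  9.76356090e-01, -9.64164569e-04]), 'contact_force': array([ 0.29313238, -0.07472551,  0.44322036]), 'ft_torque': array([ 0.0405495 , -0.03122997, -0.06795598]), 'gripper_width': 1.0041191663975013}
scene [[460.8411526530636, 0.0, 250.16442535489318], [0.0, 460.8411526530636, 186.15951285997804], [0.0, 0.0, 1.0]] [[-0.5097, -0.8604, -0.003], [-0.5581, 0.3333, -0.7599], [0.6548, -0.3856, -0.65]] [0.2937, 0.3589, 1.2046]
side [[445.0516946320869, 0.0, 259.7290407455735], [0.0, 445.0516946320869, 185.43319483406304], [0.0, 0.0, 1.0]] [[0.9895, -0.1422, 0.0254], [-0.0573, -0.5478, -0.8346], [0.1325, 0.8244, -0.5503]] [-0.5477, 0.0822, 1.3421]
wrist [[297.3186396354542, 0.0, 251.39096224716957], [0.0, 297.3186396354542, 191.1983536752751], [0.0, 0.0, 1.0]] [[0.4225, 0.9064, -0.0015], [0.8738, -0.4068, 0.2665], [0.2409, -0.114, -0.9638]] [-0.6254, -0.034, 0.3794]
```

View pics/scene0.png

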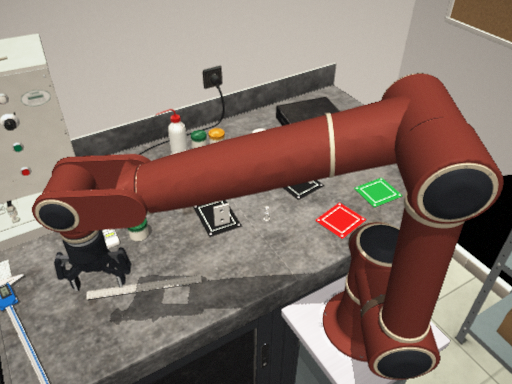

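View pics/side0.png

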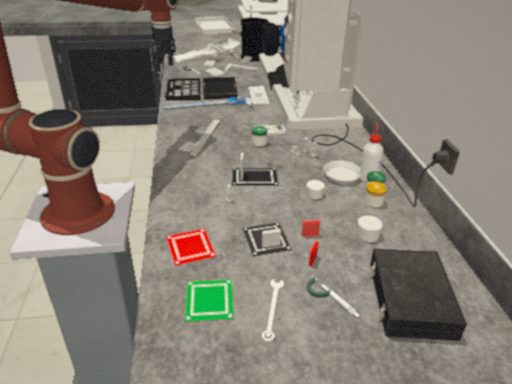

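View pics/wrist0.png

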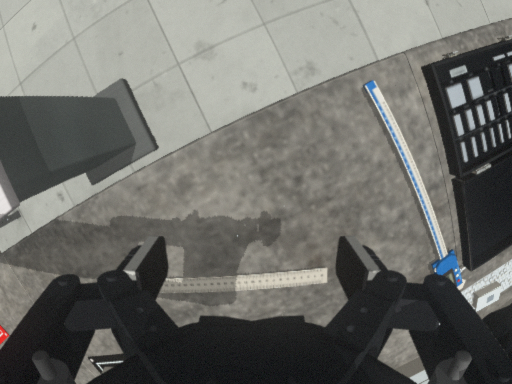

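Scene: the long pad with its standing plate is near (217,217) and the square pad, mostly hidden by the arm, near (303,187). Side: the long pad is at (255,177), the square pad at (267,238) and the bolt at about (228,193). I'll zoom in.

```bash
python3 - <<'E'
import cv2, pickle
d=pickle.load(open("f0.pkl","rb"))
s=d["side"]["color"][:,:,::-1]
cv2.imwrite("pics/side0z.png",cv2.resize(s[120:270,200:350],None,fx=4,fy=4,interpolation=cv2.INTER_CUBIC))
s=d["scene"]["color"][:,:,::-1]
cv2.imwrite("pics/scene0z.png",cv2.resize(s[150:270,170:350],None,fx=4,fy=4,interpolation=cv2.INTER_CUBIC))
E
```

```text
(no output)
```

View pics/side0z.png

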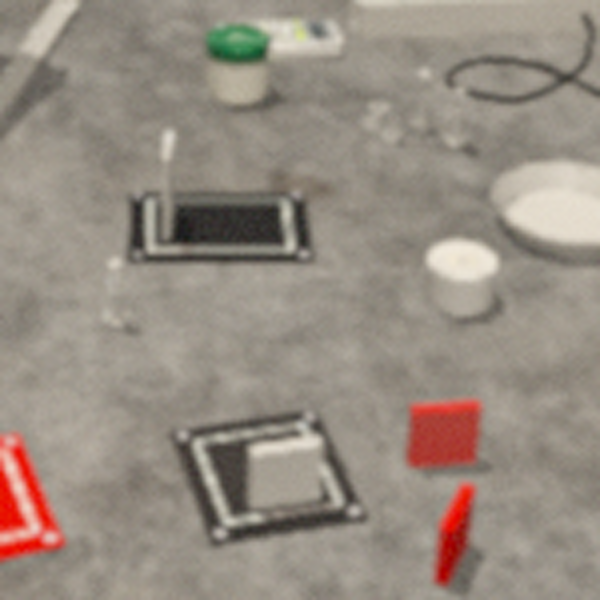

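View pics/scene0z.png

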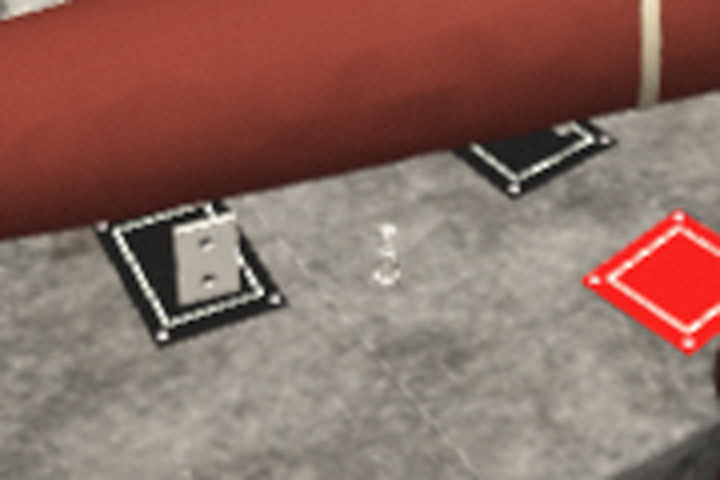

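```bash
cat > h.py <<'E'
import numpy as np, cv2
def ray(f,px):
    K=f["intrinsics"];R=np.array(f["R"]);t=np.array(f["t"])
    px=np.atleast_2d(np.asarray(px,float))
    d=np.c_[px,np.ones(len(px))]@np.linalg.inv(K).T@R
    return -R.T@t, d
def onplane(f,px,z):
    c,d=ray(f,px); return c+d*((z-c[2])/d[:,2])[:,None]
def proj(f,X):
    X=np.atleast_2d(X); c=X@np.array(f["R"]).T+np.array(f["t"]); p=c@np.array(f["intrinsics"]).T
    return p[:,:2]/p[:,2:]
def tri(fs,pxs):
    A=0;b=0
    for f,p in zip(fs,pxs):
        c,d=ray(f,p); d=d[0]/np.linalg.norm(d[0]); P=np.eye(3)-np.outer(d,d); A=A+P; b=b+P@c
    return np.linalg.solve(A,b)
def pad(f,roi):
    x0,y0,x1,y1=roi; im=f["color"][y0:y1,x0:x1].astype(int)
    m=(im.max(2)<75).astype(np.uint8)
    n,l,st,_=cv2.connectedComponentsWithStats(m,connectivity=8)
    i=1+np.argmax(st[1:,4])
    # keep all sizable dark parts
    m=np.isin(l,[k for k in range(1,n) if st[k,4]>25]).astype(np.uint8)
    pts=np.argwhere(m)[:,::-1]+[x0,y0]
    P=onplane(f,pts,0.004)[:,:2]
    r=cv2.minAreaRect((P*1000).astype(np.float32))
    return r,cv2.boxPoints(r),m
E
python3 - <<'E'
import pickle,cv2
from h import *
d=pickle.load(open("f0.pkl","rb"))
np.set_printoptions(precision=1,suppress=True)
for n,roi in [("side",(225,160,285,195)),("side",(238,215,298,262)),("scene",(190,198,246,240))]:
    r,b,m=pad(d[n],roi); print(n,r); print(b.tolist())
    print(proj(d[n],np.c_[b/1000,np.full(4,.004)]))
E
```

```text
side ((548.341552734375, 137.068359375), (83.31954193115234, 134.78530883789062), 84.18986511230469)
[[477.0777893066406, 102.44491577148438], [611.1707153320312, 88.80029296875], [619.6053466796875, 171.69180297851562], [485.51239013671875, 185.33642578125]]
[[232.8 184.1]
 [273.  184. ]
 [271.4 171. ]
 [233.  171. ]]
side ((540.3828735351562, -198.20339965820312), (91.41194152832031, 94.10737609863281), 6.59385347366333)
[[489.5760498046875, -156.70941162109375], [500.3824462890625, -250.19427490234375], [591.189697265625, -239.6973876953125], [580.38330078125, -146.2125244140625]]
[[245.5 233.1]
 [253.5 254.9]
 [285.8 249.7]
 [276.  228.6]]
scene ((561.9530639648438, 139.8896484375), (130.7163848876953, 175.44094848632812), 84.36139678955078)
[[468.2353820800781, 83.4665298461914], [642.827392578125, 66.2288589477539], [655.6707763671875, 196.31277465820312], [481.0787353515625, 213.55044555664062]]
[[244.9 224.4]
 [223.9 191.7]
 [188.1 202.6]
 [206.7 237.1]]
```

```bash
cat >> h.py <<'E'
from scipy.spatial.transform import Rotation as Ro
def rt(s):
    q=s["tool_rot"]; return Ro.from_quat([q[1],q[2],q[3],q[0]])
def go(s,pos,xdir_deg):
    """tool-frame shift (mm) and rotvec (deg) from state to pos with tool x at heading, pointing down"""
    T=rt(s); a=np.radians(xdir_deg); x=np.array([np.cos(a),np.sin(a),0]); z=np.array([0,0,-1.]); 
    G=Ro.from_matrix(np.c_[x,np.cross(z,x),z])
    return T.inv().apply(np.array(pos)-s["tool_pos"])*1000, np.degrees((T.inv()*G).as_rotvec())
E
python3 - <<'E'
import pickle
from h import *
from plant import manip
d=pickle.load(open("f0.pkl","rb")); f=d["wrist"]; s=manip.state()
c=-np.array(f["R"]).T@f["t"]; print("cam",c, rt(s).inv().apply(c-s["tool_pos"]))
print("scenecam",-np.array(d["scene"]["R"]).T@d["scene"]["t"],"bolt",onplane(d["side"],[[229,201]],0.0),"tin",onplane(d["side"],[[316,197]],0.0),"pot",onplane(d["side"],[[260,144]],0))
print(rt(s).as_matrix().round(3)); print(go(s,[.35,.05,.30],174))
E
```

```text
cam [0.2024992  0.59626568 0.37373471] [ 0.06808668  0.0012875  -0.1434391 ]
scenecam [-0.4388346   0.59761326  1.05664742] bolt [[ 4.56662222e-01  1.20913936e-02 -1.11022302e-16]] tin [[0.73855672 0.00430182 0.        ]] pot [[0.60937517 0.38154336 0.        ]]
[[-0.907  0.422 -0.001]
 [ 0.422  0.907 -0.001]
 [ 0.    -0.002 -1.   ]]
(array([-296.2552428 , -431.51873642,  -69.0534956 ]), array([ -0.09482274,  -0.03025459, -18.97095973]))
```

Emit:
{"op": "move_arm", "data": {"rows": [{"tx": -0.012, "ty": -0.035, "tz": -0.007, "ax": 0, "ay": 0, "az": -1.6, "jaw": 255}, {"tx": -0.014, "ty": -0.036, "tz": -0.007, "ax": 0, "ay": 0, "az": -1.6, "jaw": 255}, {"tx": -0.016, "ty": -0.038, "tz": -0.007, "ax": 0, "ay": 0, "az": -1.6, "jaw": 255}, {"tx": -0.016, "ty": -0.038, "tz": -0.007, "ax": 0, "ay": 0, "az": -1.6, "jaw": 255}, {"tx": -0.016, "ty": -0.038, "tz": -0.007, "ax": 0, "ay": 0, "az": -1.6, "jaw": 255}, {"tx": -0.016, "ty": -0.038, "tz": -0.007, "ax": 0, "ay": 0, "az": -1.6, "jaw": 255}, {"tx": -0.016, "ty": -0.038, "tz": -0.007, "ax": 0, "ay": 0, "az": -1.6, "jaw": 255}, {"tx": -0.016, "ty": -0.038, "tz": -0.007, "ax": 0, "ay": 0, "az": -1.6, "jaw": 255}, {"tx": -0.016, "ty": -0.038, "tz": -0.007, "ax": 0, "ay": 0, "az": -1.6, "jaw": 255}, {"tx": -0.016, "ty": -0.038, "tz": -0.007, "ax": 0, "ay": 0, "az": -1.6, "jaw": 255}, {"tx": -0.016, "ty": -0.038, "tz": 0, "ax": 0, "ay": 0, "az": -1.6, "jaw": 255}, {"tx": -0.016, "ty": -0.038, "tz": 0, "ax": 0, "ay": 0, "az": -1.4, "jaw": 255}]}}

```text
time: 1.35
tool_pos: [0.3191, 0.0705, 0.2994]
tool_rot: [-0.0, 0.039, 0.999, -0.005]
contact_force: [1.1, -0.0, -0.2]
gripper_width: -0.002
```

```bash
python3 - <<'E'
from plant import manip
import cv2, pickle
d={}
for n in ["scene","side","wrist"]:
    f=manip.grab_frame(n); d[n]=f
d["s"]=manip.state()
pickle.dump(d,open("f1.pkl","wb"))
cv2.imwrite("pics/w1.png",cv2.resize(d["wrist"]["color"][:,:,::-1],None,fx=1.5,fy=1.5))
cv2.imwrite("pics/sc1.png",cv2.resize(d["scene"]["color"][150:300,150:350,::-1],None,fx=4,fy=4,interpolation=cv2.INTER_CUBIC))
E
```

```text
(no output)
```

View pics/w1.png

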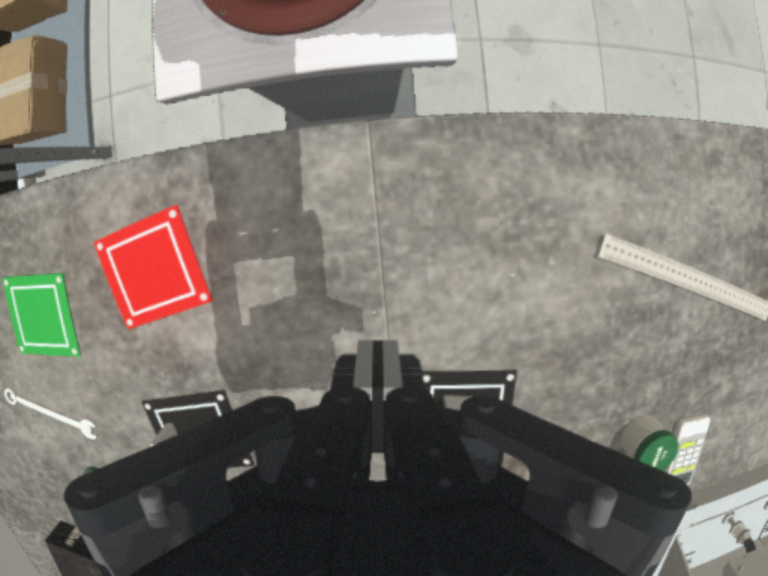

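View pics/sc1.png

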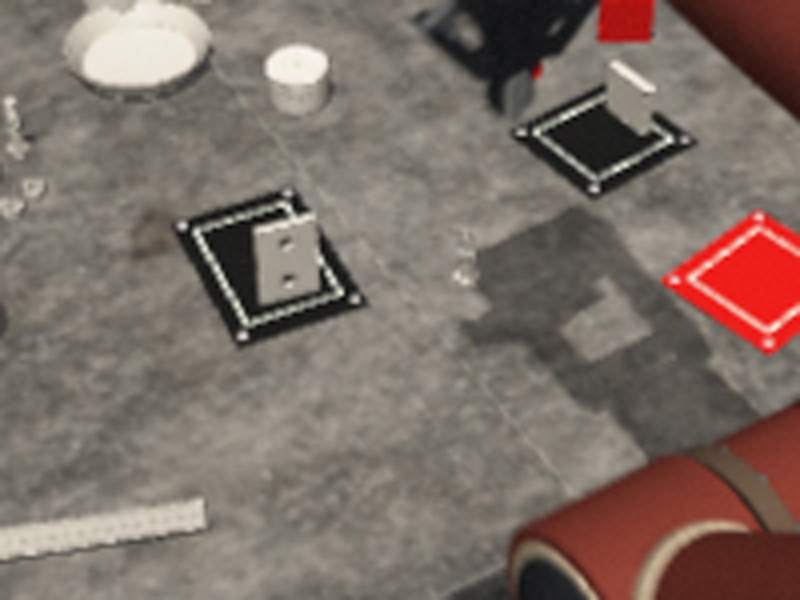

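Scene (crop at 4x): the view is clear now. Long-pad corner dots are at (182,227), (289,194), (357,299) and (241,338); square-pad dots are at (521,132), (685,141) and (594,189). The square plate's bright top edge runs from (612,65) to (655,92), at the -y end of its pad. The wrist view is mostly blocked by the gripper.

```bash
python3 - <<'E'
import pickle
from h import *
np.set_printoptions(precision=1,suppress=True)
d=pickle.load(open("f1.pkl","rb"))
cv2.imwrite("pics/si1.png",cv2.resize(d["side"]["color"][120:270,200:350,::-1],None,fx=4,fy=4,interpolation=cv2.INTER_CUBIC))
def ref(f,p):
    g=f["color"].astype(float).min(2); x,y=np.round(p).astype(int)
    w=g[y-2:y+3,x-2:x+3]; w=np.clip(w-np.percentile(w,50),0,None); Y,X=np.mgrid[y-2:y+3,x-2:x+3]
    return [(w*X).sum()/w.sum(),(w*Y).sum()/w.sum()]
S=d["scene"];D=d["side"]
o=lambda z,off:[np.array(p)/4+off-0.375 for p in z]
sets={"long_sc":(S,o([(182,227),(289,194),(357,299),(241,338)],(150,150))),
"sq_sc":(S,o([(521,132),(685,141),(594,189)],(150,150))),
"long_si":(D,o([(138,202),(303,195),(308,256),(137,258)],(200,120))),
"sq_si":(D,o([(183,435),(310,417),(358,515),(220,535)],(200,120)))}
for k,(f,ps) in sets.items():
    q=np.array([ref(f,p) for p in ps]); P=onplane(f,q,.004)[:,:2]*1000
    print(k,"px",q.tolist()); print(P, "mean",P.mean(0), "sides",np.linalg.norm(np.diff(P,axis=0,append=P[:1]),axis=1))
    e=np.diff(P,axis=0,append=P[:1]); print("head",np.degrees(np.arctan2(e[:,1],e[:,0])))
E
```

```text
long_sc px [[195.08739837398375, 205.65650406504065], [221.6137339055794, 197.73175965665237], [239.09832134292566, 223.810551558753], [210.06875, 233.659375]]
[[629.8 182.8]
 [619.3  87.8]
 [479.9  98.3]
 [488.9 198. ]] mean [554.5 141.7] sides [ 95.5 139.8 100.1 141.7]
head [-96.3 175.7  84.9  -6.2]
sq_sc px [[279.5859375, 182.59375], [321.38271604938274, 184.4962962962963], [298.14431239388796, 196.7011884550085]]
[[ 584.9 -126.3]
 [ 500.6 -247.1]
 [ 489.7 -139.5]] mean [ 525.1 -171. ] sides [147.3 108.1  96.1]
head [-124.9   95.8    7.9]
long_si px [[234.76494023904382, 169.4382470119522], [273.89130434782606, 167.6231884057971], [277.1830065359477, 184.16993464052288], [234.1611374407583, 184.88625592417063]]
[[492.7 195.2]
 [632.1 193.5]
 [625.   86.3]
 [481.2  96.9]] mean [557.7 143. ] sides [139.5 107.4 144.2  98.9]
head [ -0.7 -93.8 175.8  83.3]
sq_si px [[245.32972972972973, 227.85405405405405], [275.9856459330144, 224.79904306220095], [288.5047021943574, 247.1253918495298], [254.98776758409787, 252.49235474006116]]
[[ 491.9 -132.9]
 [ 583.3 -128.7]
 [ 600.7 -230.1]
 [ 505.7 -241.2]] mean [ 545.4 -183.2] sides [ 91.4 102.8  95.6 109.2]
head [   2.6  -80.3 -173.3   97.3]
```

View pics/si1.png

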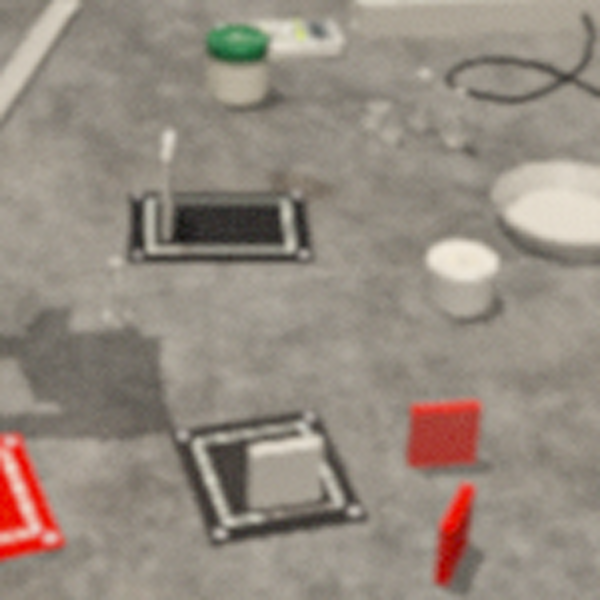

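Side: the long plate is seen edge-on at (168,135)–(168,240) in the zoom. The square plate's rear face is at (247–323, 440–505), at the near (-y) end of its pad. Next I'll locate the plates' top edges at their known heights.

```bash
python3 - <<'E'
import pickle
from h import *
np.set_printoptions(precision=1,suppress=True)
d=pickle.load(open("f1.pkl","rb")); S=d["scene"];D=d["side"]
def up(f,x0,y0,x1,y1,n): cv2.imwrite(n,cv2.resize(f["color"][y0:y1,x0:x1,::-1],None,fx=12,fy=12,interpolation=cv2.INTER_CUBIC))
up(S,205,195,245,235,"pics/a.png"); up(S,290,155,330,195,"pics/b.png"); up(D,225,145,265,185,"pics/c.png"); up(D,250,220,290,255,"pics/e.png")
a=[cv2.imread(f"pics/{n}.png") for n in "abce"]
a=[cv2.resize(i,(400,300 if 0 else 290)) for i in a]
cv2.imwrite("pics/quad1.png",np.vstack([np.hstack(a[:2]),np.hstack(a[2:])]))
E
```

```text
(no output)
```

View pics/quad1.png

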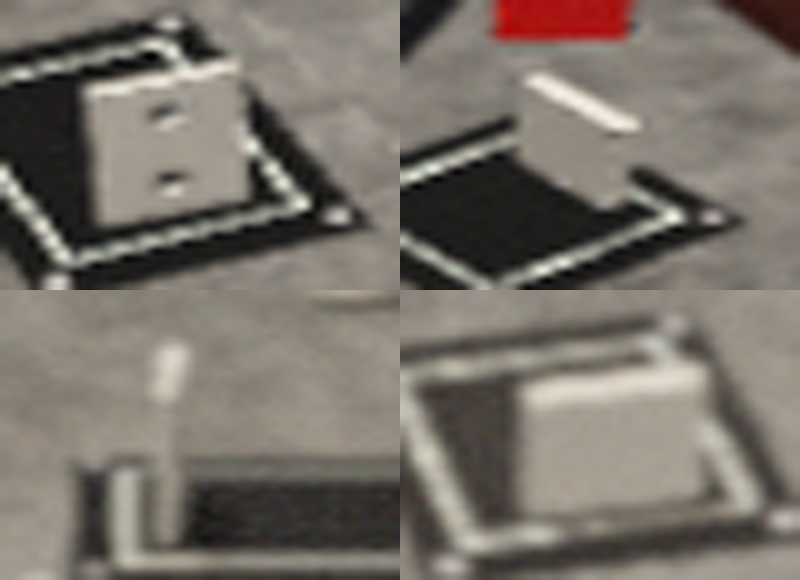

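```bash
python3 - <<'E'
import pickle
from h import *
np.set_printoptions(precision=1,suppress=True)
d=pickle.load(open("f1.pkl","rb")); S=d["scene"];D=d["side"]
def P(f,o,sc,pts,z): return onplane(f,np.array(pts)/sc+o-0.45,z)*1000
a=(10,7.25);e=(10,290/35)
print("long rear top",P(S,(205,195),a,[(82,95),(240,72)],.084)); print("long bottom",P(S,(205,195),a,[(100,225),(248,200)],.004))
print("long side top mid/foot",P(D,(225,145),a,[(172,55),(163,108)],.084),P(D,(225,145),a,[(168,250)],.004))
print("sq top sc (mid of strip)",P(S,(290,155),a,[(130,78),(238,128)],.054),"front bottom R",P(S,(290,155),a,[(205,208)],.004))
print("sq side rear top",P(D,(250,220),e,[(125,115),(305,100)],.054),"bottom",P(D,(250,220),e,[(120,222),(300,207)],.004))
print("bolt tip tri",tri([S,D],[(150+466/4,150+232/4),(200+115/4,120+262/4)]))
for n,p in (("scene bolt base",onplane(S,[(150+463/4,150+280/4)],0.)*1000),("side",onplane(D,[(229,201)],0)*1000)): print(n,p)
E
```

```text
long rear top [[512.5 171.5  84. ]
 [500.2 122.8  84. ]]
long bottom [[513.2 169.7   4. ]
 [502.6 121.6   4. ]]
long side top mid/foot [[514.8 174.1  84. ]
 [506.5 125.4  84. ]] [[508.9 130.5   4. ]]
sq top sc (mid of strip) [[ 573.9 -213.8   54. ]
 [ 523.  -223.2   54. ]] front bottom R [[ 526.7 -216.9    4. ]]
sq side rear top [[ 526.4 -223.1   54. ]
 [ 576.  -221.    54. ]] bottom [[ 527.1 -218.4    4. ]
 [ 578.  -216.6    4. ]]
bolt tip tri [0.5 0.  0.1]
scene bolt base [[454.2  13.5   0. ]]
side [[456.7  12.1  -0. ]]
```

```bash
python3 - <<'E'
from h import *
from plant import manip
np.set_printoptions(precision=1,suppress=True)
print(go(manip.state(),[.462,.153,.12],172))
E
```

```text
(array([-135.1,   96.7,  177.8]), array([-0.6, -0.1,  3.1]))
```

Emit:
{"op": "move_arm", "data": {"rows": [{"tx": -0.02, "ty": 0.02, "tz": 0.02, "ax": 0, "ay": 0, "az": 1, "jaw": 255}, {"tx": -0.02, "ty": 0.02, "tz": 0.025, "ax": 0, "ay": 0, "az": 1, "jaw": 255}, {"tx": -0.02, "ty": 0.02, "tz": 0.025, "ax": 0, "ay": 0, "az": 1, "jaw": 255}, {"tx": -0.02, "ty": 0.02, "tz": 0.025, "ax": 0, "ay": 0, "az": 0, "jaw": 255}, {"tx": -0.02, "ty": 0.015, "tz": 0.025, "ax": 0, "ay": 0, "az": 0, "jaw": 255}, {"tx": -0.015, "ty": 0.005, "tz": 0.02, "ax": 0, "ay": 0, "az": 0, "jaw": 255}, {"tx": 0, "ty": 0, "tz": 0.01, "ax": 0, "ay": 0, "az": 0, "jaw": 255}, {"tx": 0, "ty": 0, "tz": 0, "ax": 0, "ay": 0, "az": 0, "jaw": 255}]}}

```text
time: 2.3
tool_pos: [0.4458, 0.1696, 0.1437]
tool_rot: [0.0, 0.063, 0.998, -0.004]
contact_force: [0.3, -0.1, 0.5]
gripper_width: 0.001
```

```bash
python3 - <<'E'
from h import *
from plant import manip
np.set_printoptions(precision=1,suppress=True)
s=manip.state(); print(s["tool_pos"]*1000, rt(s).as_matrix()[:,0]*100)
print(go(s,[.465,.153,.068],172))
E
```

```text
[445.8 169.6 143.7] [-99.2  12.6  -0.1]
(array([-21.1, -13.5,  75.9]), array([-0.4,  0. ,  0.8]))
```

Emit:
{"op": "move_arm", "data": {"rows": [{"tx": -0.008, "ty": -0.007, "tz": 0.01, "ax": 0, "ay": 0, "az": 0.8, "jaw": 255}, {"tx": -0.008, "ty": -0.006, "tz": 0.015, "ax": 0, "ay": 0, "az": 0, "jaw": 255}, {"tx": -0.005, "ty": -0.003, "tz": 0.02, "ax": 0, "ay": 0, "az": 0, "jaw": 255}, {"tx": 0, "ty": 0, "tz": 0.02, "ax": 0, "ay": 0, "az": 0, "jaw": 255}, {"tx": 0, "ty": 0, "tz": 0.012, "ax": 0, "ay": 0, "az": 0, "jaw": 255}, {"tx": 0, "ty": 0, "tz": 0.004, "ax": 0, "ay": 0, "az": 0, "jaw": 255}, {"tx": 0, "ty": 0, "tz": 0, "ax": 0, "ay": 0, "az": 0, "jaw": 255}]}}

```text
time: 3.0
tool_pos: [0.468, 0.1497, 0.0663]
tool_rot: [0.007, 0.071, 0.997, -0.002]
contact_force: [0.2, -0.6, 0.9]
gripper_width: 0.001
```

```bash
python3 - <<'E'
from h import *
from plant import manip
np.set_printoptions(precision=1,suppress=True)
S=manip.grab_frame("scene");D=manip.grab_frame("side")
s=manip.state(); print(s["tool_pos"]*1000, rt(s).as_matrix()[:,0]*100,s["contact_force"])
print(proj(S,s["tool_pos"]),proj(D,s["tool_pos"]))
a=cv2.resize(S["color"][160:240,190:250,::-1],(400,533),interpolation=cv2.INTER_CUBIC)
b=cv2.resize(D["color"][120:200,215:275,::-1],(400,533),interpolation=cv2.INTER_CUBIC)
cv2.imwrite("pics/p2.png",np.hstack([a,b]))
E
```

```text
[468.7 149.9  67.2] [-99.   14.1  -1.5] [1.4 0.6 0.3]
[[225.9 217.6]] [[228.8 160.7]]
```

View pics/p2.png

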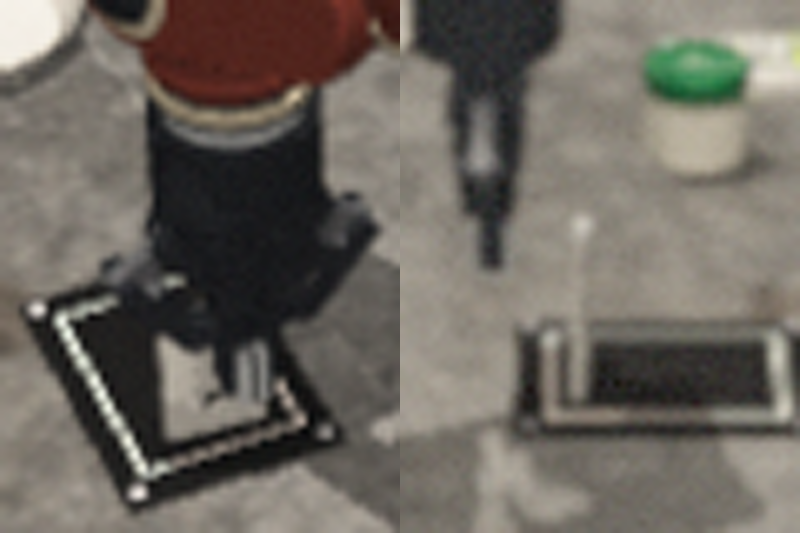

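The scene and side views both show the shut tips behind the long plate's rear face. The side tip is at about (228,160), matching the projection. I'll advance slowly.

Emit:
{"op": "move_arm", "data": {"rows": [{"tx": -0.006, "ty": 0, "tz": 0, "ax": 0.5, "ay": 0, "az": 0, "jaw": 255}, {"tx": -0.006, "ty": 0, "tz": 0, "ax": 0, "ay": 0, "az": 0, "jaw": 255}, {"tx": -0.004, "ty": 0, "tz": 0, "ax": 0, "ay": 0, "az": 0, "jaw": 255}, {"tx": -0.004, "ty": 0, "tz": 0, "ax": 0, "ay": 0, "az": 0, "jaw": 255}]}}

```text
time: 3.5
tool_pos: [0.492, 0.1475, 0.0706]
tool_rot: [0.01, 0.07, 0.997, -0.006]
contact_force: [-0.3, 0.3, -0.5]
gripper_width: 0.002
```

Emit:
{"op": "move_arm", "data": {"rows": [{"tx": -0.003, "ty": 0, "tz": 0, "ax": 0, "ay": 0, "az": 0, "jaw": 255}, {"tx": -0.003, "ty": 0, "tz": 0, "ax": 0, "ay": 0, "az": 0, "jaw": 255}, {"tx": -0.003, "ty": 0, "tz": 0, "ax": 0, "ay": 0, "az": 0, "jaw": 255}]}}

```text
time: 3.8
tool_pos: [0.5023, 0.1461, 0.0711]
tool_rot: [0.01, 0.07, 0.997, -0.006]
contact_force: [0.2, 0.1, 1.0]
gripper_width: 0.004
```

```bash
python3 - <<'E'
from h import *
from plant import manip
np.set_printoptions(precision=1,suppress=True)
S=manip.grab_frame("scene");D=manip.grab_frame("side")
s=manip.state(); print(s["tool_pos"]*1000, rt(s).as_matrix()[:,0]*100,s["contact_force"])
a=cv2.resize(S["color"][160:240,190:250,::-1],(400,533),interpolation=cv2.INTER_CUBIC)
b=cv2.resize(D["color"][120:200,215:275,::-1],(400,533),interpolation=cv2.INTER_CUBIC)
cv2.imwrite("pics/p3.png",np.hstack([a,b]))
E
```

```text
[502.4 146.1  71.1] [-99.   14.1  -2.1] [-0.5  1.2 -0.5]
```

View pics/p3.png

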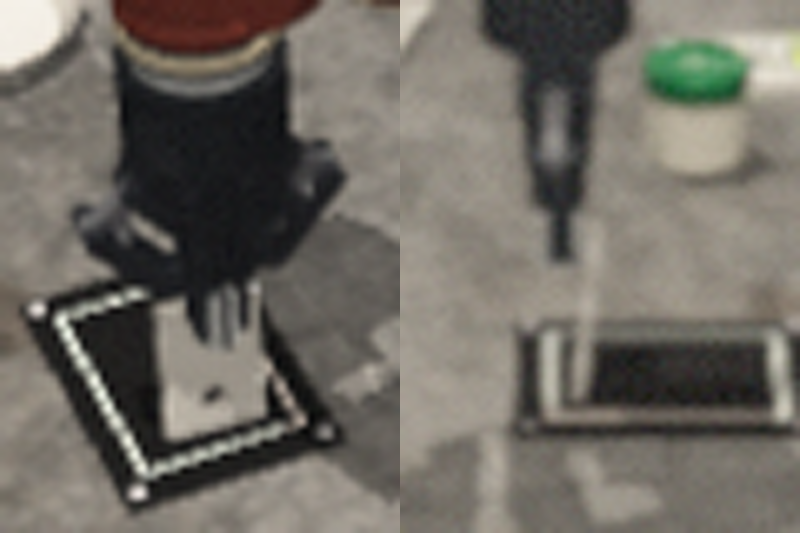

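The plate is already leaning and the tips are centred on it, so I'll continue in small steps.

Emit:
{"op": "move_arm", "data": {"rows": [{"tx": -0.003, "ty": 0, "tz": 0.0005, "ax": 0, "ay": 0, "az": 0, "jaw": 255}, {"tx": -0.003, "ty": 0, "tz": 0.0005, "ax": 0, "ay": 0, "az": 0, "jaw": 255}, {"tx": -0.003, "ty": 0, "tz": 0, "ax": 0, "ay": 0, "az": 0, "jaw": 255}, {"tx": 0, "ty": 0, "tz": 0, "ax": 0, "ay": 0, "az": 0, "jaw": 255}, {"tx": 0, "ty": 0, "tz": 0, "ax": 0, "ay": 0, "az": 0, "jaw": 255}, {"tx": 0, "ty": 0, "tz": 0, "ax": 0, "ay": 0, "az": 0, "jaw": 255}]}}

```text
time: 4.5
tool_pos: [0.5117, 0.1447, 0.0699]
tool_rot: [0.01, 0.071, 0.997, -0.006]
contact_force: [-0.6, -0.2, -0.1]
gripper_width: 0.001
```

```bash
python3 - <<'E'
from h import *
from plant import manip
np.set_printoptions(precision=1,suppress=True)
S=manip.grab_frame("scene");D=manip.grab_frame("side")
s=manip.state(); print(s["tool_pos"]*1000, rt(s).as_matrix()[:,0]*100,s["contact_force"])
a=cv2.resize(S["color"][160:240,190:250,::-1],(400,533),interpolation=cv2.INTER_CUBIC)
b=cv2.resize(D["color"][120:200,215:275,::-1],(400,533),interpolation=cv2.INTER_CUBIC)
cv2.imwrite("pics/p4.png",np.hstack([a,b]))
E
```

```text
[511.6 144.7  69.9] [-99.   14.1  -2. ] [0.1 0.5 0.4]
```

View pics/p4.png

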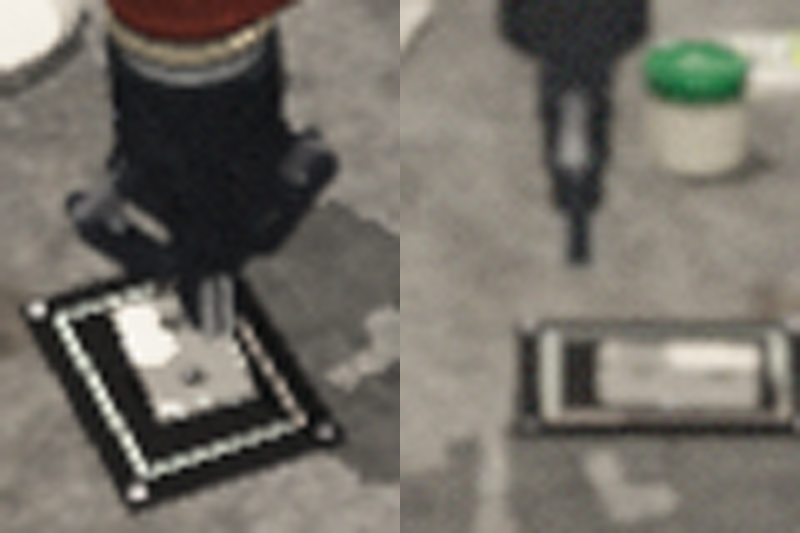

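The long plate lies flat inside its outline; in the side zoom it spans (600–760, 340–408). Next I'll rise and cross to behind the square plate.

```bash
python3 - <<'E'
from h import *
from plant import manip
np.set_printoptions(precision=1,suppress=True)
s=manip.state()
print(go(s,[.556,-.27,.17],186.5))
E
```

```text
(array([-104.3, -405.4,  -93.4]), array([ -0.8,   1.1, -14.6]))
```

Emit:
{"op": "move_arm", "data": {"rows": [{"tx": 0, "ty": 0, "tz": -0.02, "ax": 0, "ay": 0, "az": 0, "jaw": 255}, {"tx": 0, "ty": 0, "tz": -0.03, "ax": 0.3, "ay": 0, "az": 0, "jaw": 255}, {"tx": 0, "ty": 0, "tz": -0.03, "ax": 0.3, "ay": 0, "az": 0, "jaw": 255}, {"tx": 0, "ty": 0, "tz": -0.03, "ax": 0, "ay": 0, "az": 0, "jaw": 255}]}}

```text
time: 5.0
tool_pos: [0.5049, 0.146, 0.1763]
tool_rot: [0.003, 0.071, 0.997, -0.013]
contact_force: [0.6, -0.4, 0.5]
gripper_width: 0.001
```

Emit:
{"op": "move_arm", "data": {"rows": [{"tx": -0.01, "ty": -0.03, "tz": -0.002, "ax": 0, "ay": 0, "az": -1.5, "jaw": 255}, {"tx": -0.009, "ty": -0.04, "tz": -0.002, "ax": 0, "ay": 0, "az": -1.5, "jaw": 255}, {"tx": -0.008, "ty": -0.04, "tz": -0.002, "ax": 0, "ay": 0, "az": -1.5, "jaw": 255}, {"tx": -0.007, "ty": -0.04, "tz": 0, "ax": 0, "ay": 0, "az": -1.5, "jaw": 255}, {"tx": -0.006, "ty": -0.04, "tz": 0, "ax": 0, "ay": 0, "az": -1.5, "jaw": 255}, {"tx": -0.005, "ty": -0.04, "tz": 0, "ax": 0, "ay": 0, "az": -1.5, "jaw": 255}, {"tx": -0.004, "ty": -0.04, "tz": 0, "ax": 0, "ay": 0, "az": -1.5, "jaw": 255}, {"tx": -0.003, "ty": -0.04, "tz": 0, "ax": 0, "ay": 0, "az": -1.5, "jaw": 255}, {"tx": -0.002, "ty": -0.04, "tz": 0, "ax": 0, "ay": 0, "az": -1.5, "jaw": 255}, {"tx": 0, "ty": -0.04, "tz": 0, "ax": 0, "ay": 0, "az": -1, "jaw": 255}, {"tx": 0, "ty": -0.01, "tz": 0, "ax": 0, "ay": 0, "az": 0, "jaw": 255}]}}

```text
time: 6.1
tool_pos: [0.5597, -0.2683, 0.2032]
tool_rot: [0.009, -0.065, 0.998, -0.014]
contact_force: [0.3, 0.2, -0.8]
gripper_width: 0.001
```

```bash
python3 - <<'E'
from h import *
from plant import manip
np.set_printoptions(precision=1,suppress=True)
s=manip.state(); print(s["tool_pos"]*1000, rt(s).as_matrix()*100)
print(go(s,[.556,-.27,.042],186.5))
S=manip.grab_frame("scene");D=manip.grab_frame("side")
a=cv2.resize(S["color"][140:220,260:340,::-1],(400,400),interpolation=cv2.INTER_CUBIC)
b=cv2.resize(D["color"][190:270,230:310,::-1],(400,400),interpolation=cv2.INTER_CUBIC)
cv2.imwrite("pics/p5.png",np.hstack([a,b]))
E
```

```text
[ 559.7 -268.3  203.2] [[-99.1 -12.9   2.1]
 [-12.9  99.1  -2.6]
 [ -1.7  -2.9 -99.9]]
(array([  6.7,   3.5, 161.1]), array([-1.6,  1. ,  0.9]))
```

View pics/p5.png

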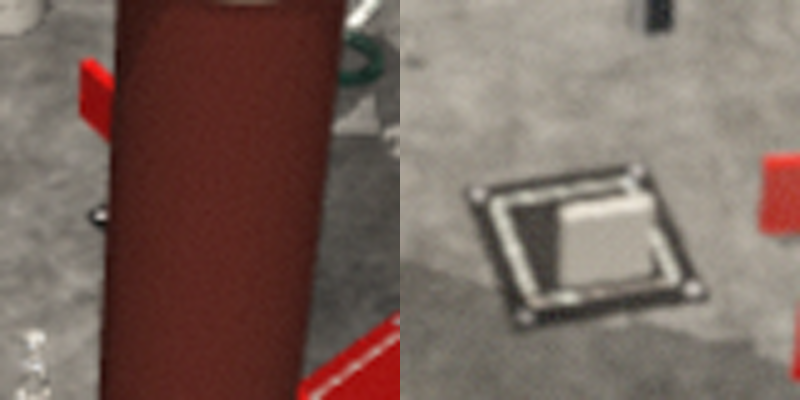

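The scene camera is blocked by the arm. Side: the tool is above and the plate is upright at zoom (560–650, 195–285). I'll descend behind it.

Emit:
{"op": "move_arm", "data": {"rows": [{"tx": 0.003, "ty": 0, "tz": 0.02, "ax": -0.8, "ay": 0.5, "az": 0.4, "jaw": 255}, {"tx": 0.003, "ty": 0, "tz": 0.03, "ax": -0.8, "ay": 0.5, "az": 0.4, "jaw": 255}, {"tx": 0, "ty": 0, "tz": 0.03, "ax": 0, "ay": 0, "az": 0, "jaw": 255}, {"tx": 0, "ty": 0, "tz": 0.02, "ax": 0, "ay": 0, "az": 0, "jaw": 255}, {"tx": 0, "ty": 0, "tz": 0, "ax": 0, "ay": 0, "az": 0, "jaw": 255}]}}

```text
time: 6.7
tool_pos: [0.5526, -0.259, 0.0948]
tool_rot: [-0.002, -0.061, 0.998, 0.004]
contact_force: [-0.5, 0.2, -0.2]
gripper_width: -0.002
```

```bash
python3 - <<'E'
from h import *
from plant import manip
np.set_printoptions(precision=1,suppress=True)
s=manip.state(); print(s["tool_pos"]*1000)
print(go(s,[.556,-.27,.042],186.5))
E
```

```text
[ 552.6 -259.    94.8]
(array([ -2.3, -11.8,  52.7]), array([ 0.5, -0.3,  0.4]))
```

Emit:
{"op": "move_arm", "data": {"rows": [{"tx": -0.002, "ty": -0.008, "tz": 0, "ax": 0.5, "ay": -0.3, "az": 0, "jaw": 255}, {"tx": -0.001, "ty": -0.005, "tz": 0.015, "ax": 0, "ay": 0, "az": 0, "jaw": 255}, {"tx": 0, "ty": 0, "tz": 0.02, "ax": 0, "ay": 0, "az": 0, "jaw": 255}, {"tx": 0, "ty": 0, "tz": 0.012, "ax": 0, "ay": 0, "az": 0, "jaw": 255}, {"tx": 0, "ty": 0, "tz": 0.0, "ax": 0, "ay": 0, "az": 0, "jaw": 255}]}}

```text
time: 7.2
tool_pos: [0.5595, -0.2712, 0.0472]
tool_rot: [0.002, -0.062, 0.998, -0.002]
contact_force: [-0.7, 0.2, 0.2]
gripper_width: -0.001
```

```bash
python3 - <<'E'
from h import *
from plant import manip
np.set_printoptions(precision=1,suppress=True)
s=manip.state(); print(s["tool_pos"]*1000,s["contact_force"])
print(go(s,[.556,-.27,.042],186.5))
D=manip.grab_frame("side"); print(proj(D,s["tool_pos"]))
b=cv2.resize(D["color"][190:270,230:310,::-1],(560,560),interpolation=cv2.INTER_CUBIC)
cv2.imwrite("pics/p6.png",b)
E
```

```text
[ 559.5 -271.2   47.2] [-0.7  0.2  0.2]
(array([3.3, 1.6, 5.2]), array([-0.2,  0.3,  0.6]))
[[277.1 246.2]]
```

View pics/p6.png

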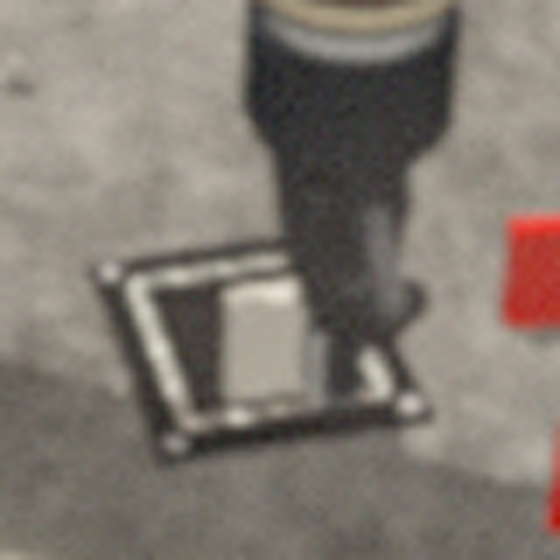

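```bash
python3 - <<'E'
from h import *
from plant import manip
import pickle
D=pickle.load(open("f1.pkl","rb"))["side"]
for p in ([.556,-.222,.042],[.5505,-.222,.042],[.5505,-.222,.054],[.5505,-.222,.004],[.526,-.222,.054],[.576,-.222,.054]): print(p,proj(D,p))
E
```

```text
[0.556, -0.222, 0.042] [[272.64552568 235.80344642]]
[0.5505, -0.222, 0.042] [[270.64976489 235.94988626]]
[0.5505, -0.222, 0.054] [[270.82235237 232.52001159]]
[0.5505, -0.222, 0.004] [[270.11546428 246.56817781]]
[0.526, -0.222, 0.054] [[261.85417594 233.16880146]]
[0.576, -0.222, 0.054] [[280.1052728  231.84845202]]
```

Emit:
{"op": "move_arm", "data": {"rows": [{"tx": 0.004, "ty": 0.005, "tz": 0.004, "ax": 0, "ay": 0, "az": 0, "jaw": 255}, {"tx": 0.002, "ty": 0.006, "tz": 0.001, "ax": 0, "ay": 0, "az": 0, "jaw": 255}, {"tx": 0, "ty": 0.005, "tz": 0, "ax": 0, "ay": 0, "az": 0, "jaw": 255}, {"tx": 0, "ty": 0.004, "tz": 0, "ax": 0, "ay": 0, "az": 0, "jaw": 255}]}}

```text
time: 7.65
tool_pos: [0.5525, -0.2524, 0.0456]
tool_rot: [0.005, -0.062, 0.998, -0.004]
contact_force: [0.4, 0.6, 0.3]
gripper_width: -0.001
```

Emit:
{"op": "move_arm", "data": {"rows": [{"tx": 0, "ty": 0.003, "tz": 0, "ax": 0, "ay": 0, "az": 0, "jaw": 255}, {"tx": 0, "ty": 0.003, "tz": 0, "ax": 0, "ay": 0, "az": 0, "jaw": 255}, {"tx": 0, "ty": 0.003, "tz": 0, "ax": 0, "ay": 0, "az": 0, "jaw": 255}]}}

```text
time: 7.95
tool_pos: [0.5519, -0.2423, 0.0467]
tool_rot: [0.006, -0.062, 0.998, -0.004]
contact_force: [-0.1, -0.2, 0.0]
gripper_width: 0.0
```

```bash
python3 - <<'E'
from h import *
from plant import manip
D=manip.grab_frame("side"); s=manip.state(); print(s["tool_pos"],s["contact_force"],proj(D,s["tool_pos"]))
b=cv2.resize(D["color"][190:270,230:310,::-1],(560,560),interpolation=cv2.INTER_CUBIC)
cv2.imwrite("pics/p7.png",b)
E
```

```text
[ 0.55176559 -0.24192158  0.04655324] [0.68412036 0.77934617 0.14341334] [[272.39241118 239.37922183]]
```

View pics/p7.png

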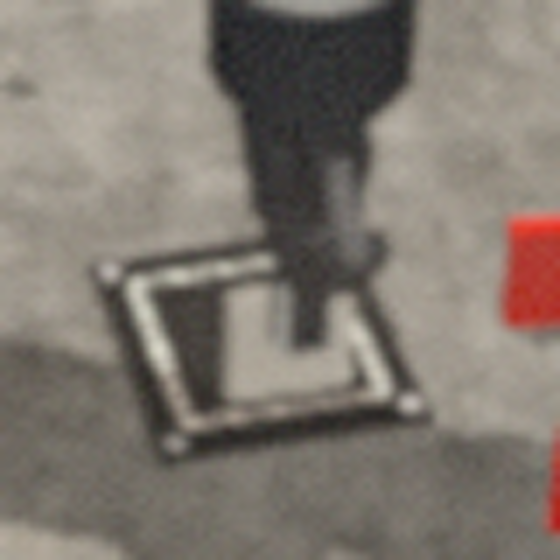

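The tip is centred on the rear face, at zoom x 272–325 with the plate at 222–352. I'll lower it about 4 mm and push.

Emit:
{"op": "move_arm", "data": {"rows": [{"tx": 0, "ty": -0.001, "tz": 0.005, "ax": 0, "ay": 0, "az": 0, "jaw": 255}, {"tx": 0, "ty": 0.003, "tz": 0.001, "ax": 0, "ay": 0, "az": 0, "jaw": 255}, {"tx": 0, "ty": 0.003, "tz": 0.0, "ax": 0, "ay": 0, "az": 0, "jaw": 255}, {"tx": 0, "ty": 0.003, "tz": 0, "ax": 0, "ay": 0, "az": 0, "jaw": 255}]}}

```text
time: 8.4
tool_pos: [0.5508, -0.2339, 0.0397]
tool_rot: [0.006, -0.062, 0.998, -0.004]
contact_force: [0.2, -0.4, -1.2]
gripper_width: -0.002
```

Emit:
{"op": "move_arm", "data": {"rows": [{"tx": 0, "ty": 0.003, "tz": 0.001, "ax": 0, "ay": 0, "az": 0, "jaw": 255}, {"tx": 0, "ty": 0.003, "tz": 0, "ax": 0, "ay": 0, "az": 0, "jaw": 255}]}}

```text
time: 8.6
tool_pos: [0.55, -0.2274, 0.0385]
tool_rot: [0.006, -0.062, 0.998, -0.004]
contact_force: [-1.6, -0.6, -0.5]
gripper_width: 0.0
```

```bash
python3 - <<'E'
from h import *
from plant import manip
D=manip.grab_frame("side"); s=manip.state(); print(s["tool_pos"],s["contact_force"],proj(D,s["tool_pos"]))
b=cv2.resize(D["color"][190:270,230:310,::-1],(560,560),interpolation=cv2.INTER_CUBIC)
cv2.imwrite("pics/p8.png",b)
E
```

```text
[ 0.54989999 -0.22693334  0.03851621] [ 1.01353115  0.13910363 -0.49427467] [[270.67705565 238.12511735]]
```

View pics/p8.png

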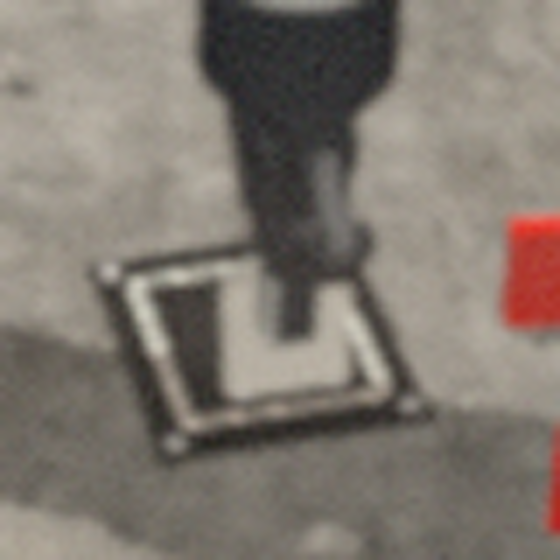

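Emit:
{"op": "move_arm", "data": {"rows": [{"tx": 0, "ty": 0.003, "tz": 0, "ax": 0, "ay": 0, "az": 0, "jaw": 255}, {"tx": 0, "ty": 0.003, "tz": 0, "ax": 0, "ay": 0, "az": 0, "jaw": 255}, {"tx": 0, "ty": 0.002, "tz": 0, "ax": 0, "ay": 0, "az": 0, "jaw": 255}, {"tx": 0, "ty": 0, "tz": 0, "ax": 0, "ay": 0, "az": 0, "jaw": 255}]}}

```text
time: 9.05
tool_pos: [0.5489, -0.218, 0.0387]
tool_rot: [0.006, -0.062, 0.998, -0.004]
contact_force: [0.0, 0.6, -0.2]
gripper_width: 0.003
```

```bash
python3 - <<'E'
from h import *
from plant import manip
D=manip.grab_frame("side"); s=manip.state(); print(s["tool_pos"],s["contact_force"],proj(D,s["tool_pos"]))
b=cv2.resize(D["color"][190:270,230:310,::-1],(560,560),interpolation=cv2.INTER_CUBIC)
cv2.imwrite("pics/p9.png",b)
E
```

```text
[ 0.54898503 -0.21818477  0.03870396] [-0.16981479  0.54829889 -0.69249442] [[269.82771061 236.02598207]]
```

View pics/p9.png

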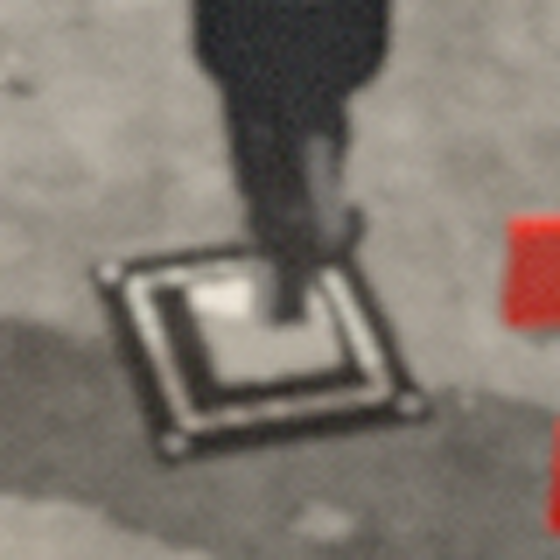

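The square plate has fallen inside its outline. I'll back off upward and then verify.

Emit:
{"op": "move_arm", "data": {"rows": [{"tx": 0, "ty": -0.001, "tz": -0.02, "ax": 0, "ay": 0, "az": 0, "jaw": 255}, {"tx": 0, "ty": 0, "tz": -0.04, "ax": 0, "ay": 0, "az": 0, "jaw": 255}, {"tx": 0, "ty": 0, "tz": -0.04, "ax": 0, "ay": 0, "az": 0, "jaw": 255}, {"tx": 0, "ty": 0, "tz": -0.04, "ax": 0, "ay": 0, "az": 0, "jaw": 255}, {"tx": 0, "ty": 0, "tz": -0.04, "ax": 0, "ay": 0, "az": 0, "jaw": 255}, {"tx": 0.03, "ty": -0.03, "tz": -0.02, "ax": 0, "ay": 0, "az": 0, "jaw": 255}, {"tx": 0.03, "ty": -0.04, "tz": 0, "ax": 0, "ay": 0, "az": 0, "jaw": 255}, {"tx": 0.03, "ty": -0.04, "tz": 0, "ax": 0, "ay": 0, "az": 0, "jaw": 255}, {"tx": 0.03, "ty": -0.04, "tz": 0, "ax": 0, "ay": 0, "az": 0, "jaw": 255}, {"tx": 0.02, "ty": -0.04, "tz": 0, "ax": 0, "ay": 0, "az": 0, "jaw": 255}, {"tx": 0.02, "ty": -0.03, "tz": 0, "ax": 0, "ay": 0, "az": 0, "jaw": 255}, {"tx": 0, "ty": 0, "tz": 0, "ax": 0, "ay": 0, "az": 0, "jaw": 255}]}}

```text
time: 10.3
tool_pos: [0.4116, -0.4639, 0.2497]
tool_rot: [0.006, -0.064, 0.998, -0.007]
contact_force: [-0.3, -0.7, 1.0]
gripper_width: 0.001
```

```bash
python3 - <<'E'
from h import *
from plant import manip
import pickle
S=manip.grab_frame("scene");D=manip.grab_frame("side")
s=manip.state(); print(s["tool_pos"],s["contact_force"],s["time"])
pickle.dump({"scene":S,"side":D},open("f2.pkl","wb"))
a=cv2.resize(S["color"][150:250,180:340,::-1],(800,500),interpolation=cv2.INTER_CUBIC); cv2.imwrite("pics/s10.png",a)
b=cv2.resize(D["color"][120:270,200:350,::-1],(600,600),interpolation=cv2.INTER_CUBIC); cv2.imwrite("pics/d10.png",b)
E
```

```text
[ 0.41334671 -0.46095235  0.24962618] [-0.02436104 -0.28267062 -0.24183738] 10.4
```

View pics/s10.png

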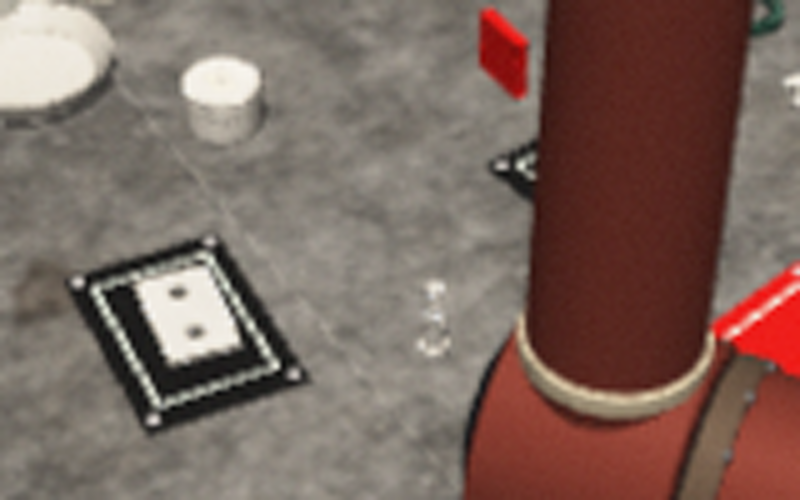

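View pics/d10.png

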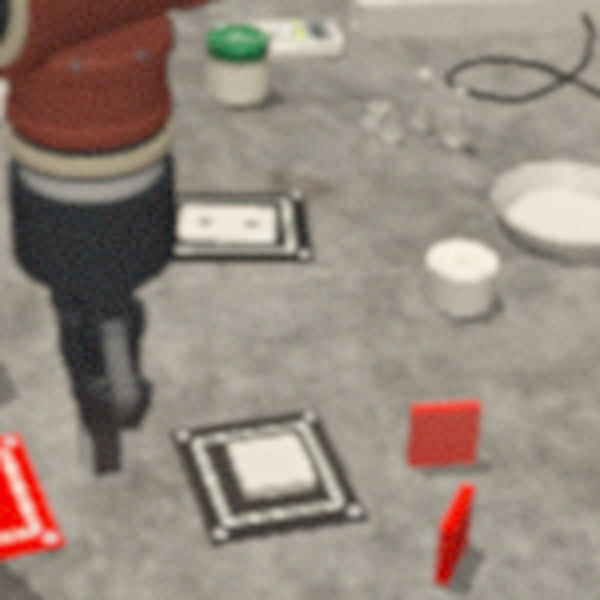

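```bash
python3 - <<'E'
from h import *
import pickle
np.set_printoptions(precision=1,suppress=True)
d=pickle.load(open("f2.pkl","rb"))
for n,roi,z,c,h in (("scene",(200,198,235,228),.010,(556,142),-5),("side",(248,225,287,250),.014,(544,-185),97)):
    f=d[n];x0,y0,x1,y1=roi; g=f["color"][y0:y1,x0:x1].min(2)
    m=cv2.morphologyEx((g>135).astype(np.uint8),cv2.MORPH_OPEN,np.ones((3,3)))
    k,l,st,_=cv2.connectedComponentsWithStats(m); i=1+np.argmax(st[1:,4])
    P=onplane(f,np.argwhere(l==i)[:,::-1]+[x0,y0],z)[:,:2]*1000
    r=cv2.minAreaRect(P.astype(np.float32)); a=np.radians(h); R=np.array([[np.cos(a),np.sin(a)],[-np.sin(a),np.cos(a)]])
    print(n,r); print("corners in pad frame",(cv2.boxPoints(r)-c)@R.T)
S=d["scene"]
cv2.imwrite("pics/s11.png",cv2.resize(S["color"][190:245,185:250,::-1],None,fx=10,fy=10,interpolation=cv2.INTER_CUBIC))
E
```

```text
scene ((561.833251953125, 136.16830444335938), (52.35929870605469, 87.41194915771484), 79.98155975341797)
corners in pad frame [[-39.5 -27.6]
 [ 47.6 -35.2]
 [ 52.1  17. ]
 [-34.9  24.6]]
side ((551.1280517578125, -180.7323760986328), (68.27177429199219, 72.39114379882812), 6.939932823181152)
corners in pad frame [[ 39.6  26.5]
 [-32.8  26.6]
 [-32.9 -41.7]
 [ 39.5 -41.8]]
```

View pics/s11.png

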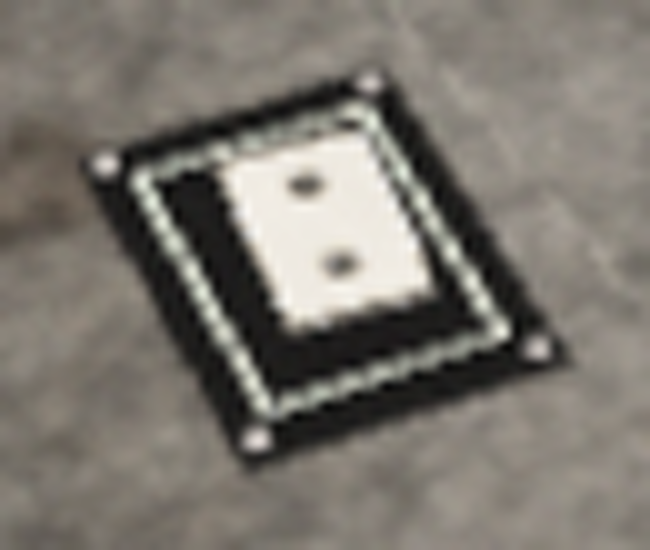

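```bash
python3 - <<'E'
from h import *
import pickle
np.set_printoptions(precision=1,suppress=True)
d=pickle.load(open("f2.pkl","rb"))
cv2.imwrite("pics/d11.png",cv2.resize(d["side"]["color"][218:260,240:296,::-1],None,fx=12,fy=12,interpolation=cv2.INTER_CUBIC))
E
```

```text
(no output)
```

View pics/d11.png

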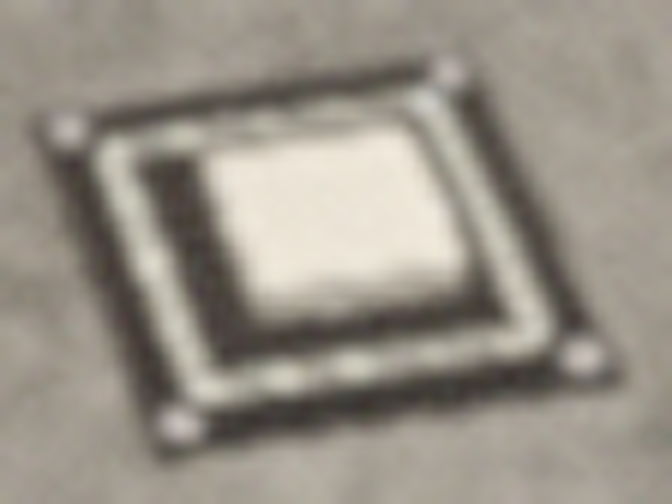

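```bash
python3 - <<'E'
from h import *
import pickle
a=pickle.load(open("f1.pkl","rb"));b=pickle.load(open("f2.pkl","rb"))
for k,n,(x,y,w) in (("bolt","scene",(266,215,9)),("tin","scene",(224,170,12)),("tin","side",(315,188,12)),("pot","side",(260,135,14))):
    A=a[n]["color"][y-w:y+w,x-w:x+w].mean(2).astype(np.float32);B=b[n]["color"][y-w:y+w,x-w:x+w].mean(2).astype(np.float32)
    print(k,n,cv2.phaseCorrelate(A,B,cv2.createHanningWindow((2*w,2*w),cv2.CV_32F)))
from plant import manip
s=manip.state();print(s["time"],s["contact_force"]); manip.job_done()
E
```

```text
bolt scene ((0.1578180862461256, 0.08272185199881754), 0.9654369288020663)
tin scene ((0.05403587519045061, 0.05230610827249649), 0.9566350939373175)
tin side ((-0.13959843695918295, -0.07235846278342883), 0.8581857466035419)
pot side ((-0.015194120485150009, -0.08479710436509436), 0.8527918730841743)
10.4 [-0.02436104 -0.28267062 -0.24183738]
the job is handed in; nothing more can be done
```

I pushed both plates over with the shut fingertips near their tops, the long plate first and then the square one. Both now lie flat inside the outlines on their own pads. The job was handed in at 10.4 s with the arm clear of everything.

**Last checks:**
- **Long plate:** the scene view shows it inside its outline. Its measured corners come nearest at about 4 mm from the inner edge of the line on the −y side and 6 mm on the +x side. The measured plate came out about 2 to 7 mm too large, so the true gaps are probably a little wider. Its foot seems to have moved forward as it fell: the side view suggests 3 to 4 mm, the scene measurement up to about 8 mm.
- **Square plate:** the side view shows it inside its outline with a dark margin on every side. The colour-mask measurement for it failed because it merged with the white line, so this check is by eye. The arm blocked the scene camera, so there is no second view.
- **Bolt, tin and pot:** none moved by more than 0.2 pixel between the earlier and final pictures. The bolt was checked in the scene view only, the tin in both views and the pot in the side view only.
- **Forces:** every reading taken stayed under about 2 N.

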